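# Wind the jug round and hold the wheel brake

### The arm

A 6-joint arm with a two-finger parallel gripper is mounted at the origin on a cart in front of the work surface, level with it; the furniture and walls round the work are solid. World frame = base frame: x ahead of the robot, y to its left, z up, the work surface at z = 0. Lengths are in mm, angles in rad, forces in N, time in s.
With the tool pointing down it reaches from about 250 to 775 mm from the base axis. Payload 4 kg.
Tool frame: the origin (TCP) lies between the finger pads; the fingertips stand 17 mm ahead of it and the grasp point (between the pads) lies 2 mm behind it; z points along the fingers, y is the line along which they close (so a half turn about z gives the same grasp; the last joint's range is limited). The gripper opens to 94 mm and grips with 3 to 60 N. Pads are 16 mm wide; open, the fingers measure 119 mm over their backs; the gripper's body (75 mm by 177 mm) begins 78 mm behind the grasp point.
Start: joints at [1.146, 0.087, 1.371, -0, 1.684, -0.103], TCP at [173.961, 521.782, 222.506] pointing down, gripper open.
Joint ranges: [-3.1, 3.1], [-0.76, 2.03], [0.27, 2.55], [-1.08, 4.22], [0.17, 2.65], [-2.57, 2.57]. Speed limits (rad/s): [2.79, 2.79, 3.14, 3.14, 3.14, 3.14].

### API

Orientations are given as a unit quaternion [w, x, y, z].
In Python, from bench import env gives the robot as it stands. The module is installed in compiled form; this text tells all that it offers.
- The arm moves only by the tool jog_arm, never from a script. Its argument "commands" is a list of rows, each a list of 3 entries, a list of its own where there are three numbers: the shift along the tool's x, y, z in m, then the turn about the tool's z in rad, then the opening, from -1 (shut) to 1 (fully open). A call has 1 to 12 rows; each row is the pose to reach, as a shift and turn from the pose commanded when the call began, along the tool's axes at that moment; what a row does not reach only later rows make up. A row lasts 1/12 s, in which the tool goes at most 41.7 mm and 7.16 degrees, less where a joint would pass 70% of its speed; a pose out of reach is approached as far as the arm can. A call with a gripper value outside its range is refused whole. The fingers move at their own pace and stop on an object; "grip_force" is the grip in N (left out, the last holds). Time passes only in rows, so rows that repeat a pose let the fingers close. It gives the time, the measured TCP pose, the force, the opening and the grip force at its end, in the units of the state.
- env.get_state(): the state, without advancing time (a new reading comes with each control period).
- env.camera(name): name is "side" or "top"; returns a dict with "img" (384x512x3 uint8, blue, green, red), "vertical_fov" (degrees; the focal length in pixels is half the picture's height over the tangent of half this angle, whatever the lens; pixels are square), "cx", "cy" (the principal point, pixels), "eye" and "attitude" of the camera in the world. Camera axes: x right, y down, z forward; pixel columns grow to the right and rows downward; lengths in mm; the calibration is good to about 2 mm. A picture is of the moment at which its call begins. There is no depth.
- env.job_done(): hands the job in; it is judged then, once.
The state is a dict: "t": time; "joint_pos": joint angles; "qvel": joint speeds; "joint_efforts": joint torques, N m; "tcp_pos": TCP position; "ee_rot": TCP orientation; "ft_force": force on the tool from outside, world axes, zero at the start; "torque": the same for the moment, N m; "opening": finger opening in mm; "grip_force": force on a finger pad.
Only numpy, scipy, OpenCV 4.12 (cv2) and the standard library are available. Lean on these libraries where they do the work, as an engineer would, in place of code of your own. Each camera call takes 0.05 s, during which the arm holds its last target. There are 200 camera calls.

### The job

Wind the crank of the banding wheel until the jug standing on it has its handle pointing straight at the index pin, turning the jug only by the crank (do not touch the jug, the wooden bat under it or the wheel). Then let go of the crank, press the spring-loaded brake lever down until it is level with the middle of its three marks, not up and not down at the stop, and finish while still holding it pressed there, so that the wheel stays braked for the painter; leave the other things on the bench alone.

Things in the scene. Friction and masses are not known exactly. Their poses are not given: they have to be found in the camera images.
- stand: The banding-wheel stand, fixed to the bench: wooden board 235 x 510 x 14 mm, long side along its y. Origin: on the wheel's vertical axis, at bench height (z = 0). At yaw 0 its x points ahead of the robot and y to the left; its yaw is up to 0.22 rad either way. The crank is at its right (-y) end, the wheel in the middle, the brake lever at its left (+y) end.
- index_pin (a point): Ball head (14 mm, its centre) of the thin steel index pin in front of the wheel, at x = -115 mm, y = 0, z = 57 mm in the stand's frame; the pin's top is 64 mm above the bench.
- crank_axis (a point): Point on the crank's vertical axis, at x = 0, y = -190 mm, z = 96 mm in the stand's frame: top of the crank's hub, on a grey housing 70 x 70 mm that ends 75 mm above the bench.
- brake_pivot (a point): The brake lever's horizontal pivot (along the stand's x), at x = 0, y = 125 mm, z = 75 mm in the stand's frame. From here the lever reaches towards the stand's +y.
- middle_mark (a point): The middle of three short raised brass marks, one above another, 75 mm above the bench, on the front of an upright grey plate (34 mm wide, top 108 mm above the bench) that stands behind the brake lever, 30 mm to its +x side and 38 to 72 mm from its pivot.
- wheel: The turning wheel head, an aluminium disc 150 mm across and 10 mm thick, its top 32 mm above the bench. Origin: on its axis at its underside (22 mm above the bench). It is belt-driven by the crank: it turns the same way as the crank, a quarter as fast (4 crank turns = 1 wheel turn), and carries bat and jug round by friction.
- bat: Loose round wooden bat, 204 mm across, 10 mm thick, lying centred on the wheel head (top 42 mm above the bench). Origin: centre of its underside.
- jug: Loose painted clay jug with one handle, standing on the bat, its round body (88 mm across) on the wheel axis; 110 mm high, its top 152 mm above the bench. Its y axis points from the jug's body out through the handle, z is up. Origin: at the underside, 19 mm from the axis of the round body towards the handle.
- jug_handle (a point): Outer part of the jug's handle, 77 mm out from the axis of the jug's round body (the handle's outermost point is 82 mm out), 73 mm above the jug's foot.
- crank (a joint): Angle of the crank (rad), 0 at the start, positive anticlockwise seen from above; it can be turned either way, for many turns, with about 1 N at the knob, and stays where it is left. At 0 the knob lies towards the stand's -x, 45 mm from the crank axis.
- crank_knob (a point): Centre of the top of the crank's upright round wooden knob, 26 mm thick and 55 mm tall, from 96 to 151 mm above the bench, 45 mm from the crank's axis; it spins freely on its own vertical axis, so the gripper need not turn with the crank. The crank arm below it reaches 93 mm above the bench.
- brake (a joint): Angle of the brake lever (rad): 0 = released, raised by 0.25 rad at the top mark; 0.25 = level, its small side pointer at the middle mark (wanted); 0.5 = bottom stop, at the lowest mark. A spring pushes it back up: about 3 N at the pad to start it, 7 N at the middle, 12 N at the bottom.
- brake_pad: Round black pad on the end of the brake lever, 44 mm across, 11 mm thick, the place to press. Origin: centre of its underside. It lies 110 mm from the pivot towards the stand's +y.
- pad_top (a point): Centre of the pad's upper face, 15 mm above the lever's centre line; about 116 mm above the bench when released (103 mm at brake angle 0.125, 90 mm when the lever is level at the middle mark).
- water_cup: Bystander: small loose clay beaker, 46 mm across, 53 mm high; origin centre of its underside. Leave alone.
- slip_pot: Bystander: loose pot, 70 mm across, 55 mm high; origin centre of its underside. Leave alone.
- rib: Bystander: loose flat wooden throwing rib, 40 x 104 x 8 mm; origin centre of its underside. Leave alone.

How it is judged (in metres and radians):
On the way:
1. the jug's handle points at the index pin (within 12 degrees) while the brake is still released (angle between the y axis of jug and the x axis of stand, either way round below 0.21 rad and x of jug_handle in the frame of stand below -0.03 m and value of joint brake below 0.08 rad), for 0.3 s.
At the end, for the whole second after the job is handed in: The jug stands upright and still on the bat on the wheel, its handle within 12 degrees of the direction of the index pin, and the fingers press on the brake pad (more than 2 N) and keep the lever within 0.06 rad (about 6 mm at the pad) of level with the middle mark (angle between the y axis of jug and the x axis of stand, either way round below 0.21 rad and x of jug_handle in the frame of stand below -0.03 m and value of joint brake between 0.19 and 0.31 rad and contact force between the fingers and brake_pad above 2 N and angle between jug's own z axis and vertical below 0.1 rad and height (world z) of jug above 0.036 m and horizontal distance between jug and stand below 0.04 m and linear speed of jug below 0.02 m/s); the arm keeps its last pose, push and grip.
It fails at once if the robot touches the jug, the bat or the wheel (contact force between any of the fingers, the arm and jug above 0.5 N or contact force between any of the fingers, the arm and bat above 0.5 N or contact force between any of the fingers, the arm and wheel above 0.5 N).
It fails at once if the small beaker is moved more than 30 mm (distance of water_cup from where it was at the start of the episode above 0.03 m).
It fails at once if the pot is moved more than 30 mm (distance of slip_pot from where it was at the start of the episode above 0.03 m).
It fails at once if the wooden rib is moved more than 30 mm (distance of rib from where it was at the start of the episode above 0.03 m).
It also fails if it takes over 64 s, if anything falls off the work surface, if the arm or the gripper's body presses on something with over 40 N, if the wrist force passes 120 N, or if a joint passes its speed limit or range.

## Working session

There is one attempt and no reset: what is moved stays moved. The work goes in short steps, Python scripts to look and compute and a tool call to move; the robot and the scene stay as the last step left them, time stands still between calls to the robot, and variables do not carry over. Pictures are saved under pics/ and viewed, at most 10 in all, crops included, and the job is handed in when it is done.

Besides the shell and the picture viewer there is one more tool, called after "Request:" as name(argument=value, ...), one argument or row to a line, values as JSON. jog_arm: Moves the arm, as the interface text tells. Its arguments: {"type":"object","properties":{"commands":{"type":"array","items":{"type":"array"}},"grip_force":{"type":"number"}},"required":["commands"]}

```bash
mkdir -p pics; python3 - <<'E'
from bench import env
import cv2,json
s=env.get_state();print(s)
for n in("side","top"):
    c=env.camera(n);cv2.imwrite(f"pics/{n}0.png",cv2.resize(c["img"],(800,600),interpolation=cv2.INTER_CUBIC))
    print(n,{k:c[k] for k in c if k!="img"})
E
```

```text
{'t': 0.0, 'joint_pos': array([ 1.14587699e+00,  8.79868182e-02,  1.37224005e+00, -1.64627733e-05,
        1.68358757e+00, -1.03103580e-01]), 'qvel': array([-1.79352628e-03,  9.22436365e-04, -1.41448278e-03, -3.13339059e-04,
        8.79235245e-05, -1.13754856e-03]), 'joint_efforts': array([ 1.88344333e-03, -3.40193582e+01, -3.02421927e+01,  7.19947717e-02,
        3.31548590e-02, -1.75135842e-04]), 'tcp_pos': array([173.76173262, 521.2987229 , 221.2939514 ]), 'ee_rot': array([-2.81995630e-04,  1.60215232e-01,  9.87081479e-01, -1.07453291e-03]), 'ft_force': array([ 0.37192867, -0.07066205,  0.58941646]), 'torque': array([ 0.03723267, -0.02473605, -0.00309439]), 'grip_force': 0.0, 'opening': 94.00383750899287}
side {'vertical_fov': 56.84505458480458, 'cx': 248.42774026578036, 'cy': 191.64097177986184, 'eye': array([  354.10126226, -1002.31146543,   594.38120744]), 'attitude': array([-0.53105909,  0.84434941, -0.05744051,  0.04184366])}
top {'vertical_fov': 53.67981194762097, 'cx': 251.89397246212303, 'cy': 193.37567209766618, 'eye': array([ 308.73420697,  -20.33613342, 1600.01711656]), 'attitude': array([ 0.05487028, -0.69880462,  0.71220516, -0.03775132])}
```

View pics/side0.png

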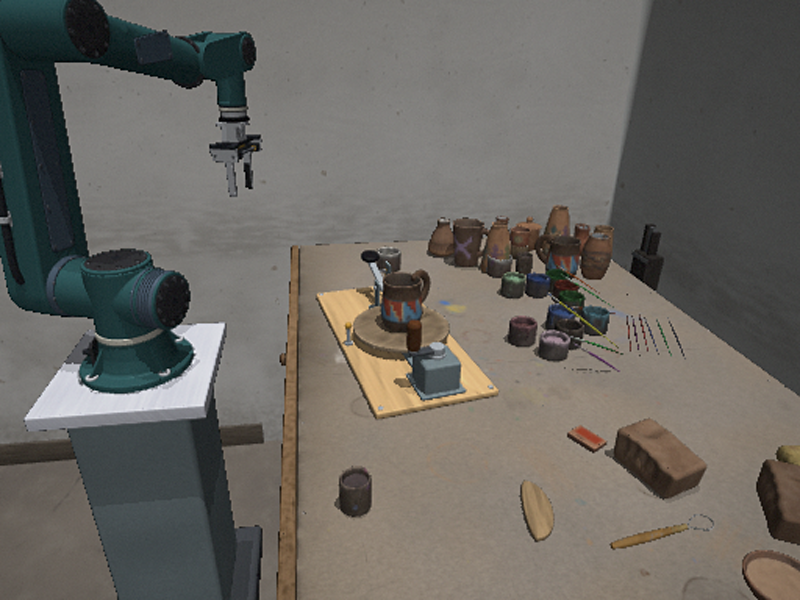

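View pics/top0.png

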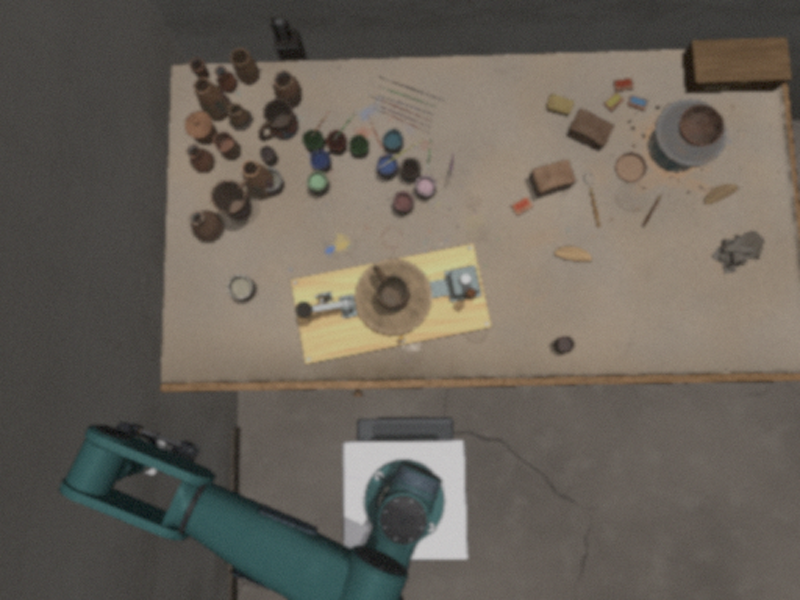

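The top view shows the board with corners near (292,277), (473,245), (490,328) and (306,362). The jug handle is at about (377,270) and the crank housing at about (463,282). I'll take closer crops next.

```bash
cat > h.py <<'E'
import numpy as np,cv2
from scipy.spatial.transform import Rotation as R
from bench import env
def proj(c,P):
    q=c["attitude"];M=R.from_quat([q[1],q[2],q[3],q[0]]).as_matrix()
    p=(np.atleast_2d(P)-c["eye"])@M; f=c["img"].shape[0]/2/np.tan(np.radians(c["vertical_fov"])/2)
    return np.c_[f*p[:,0]/p[:,2]+c["cx"],f*p[:,1]/p[:,2]+c["cy"]]
def ray(c,uv,z):
    q=c["attitude"];M=R.from_quat([q[1],q[2],q[3],q[0]]).as_matrix();f=c["img"].shape[0]/2/np.tan(np.radians(c["vertical_fov"])/2)
    d=M@np.array([(uv[0]-c["cx"])/f,(uv[1]-c["cy"])/f,1]);return c["eye"]+d*(z-c["eye"][2])/d[2]
def crop(c,x0,y0,w,k,name):
    h=w*3//4;cv2.imwrite("pics/"+name,cv2.resize(c["img"][y0:y0+h,x0:x0+w],(w*k,h*k),interpolation=cv2.INTER_CUBIC))
E
python3 - <<'E'
from h import *
t=env.camera("top");s=env.camera("side")
crop(t,180,145,144,5,"t1.png");crop(s,195,145,132,6,"s1.png")
k=.64
for uv in[(292,277),(473,245),(490,328),(306,362)]: print(ray(t,(uv[0]*k,uv[1]*k),14))
print(ray(t,(403*k,518*k),400))
E
```

```text
[593.10528597 292.11132532  14.        ]
[ 670.7714764  -202.76724538   14.        ]
[ 443.23126264 -240.17255559   14.        ]
[361.69818279 253.32688021  14.        ]
[ 42.81749448  -3.58807425 400.        ]
```

View pics/t1.png

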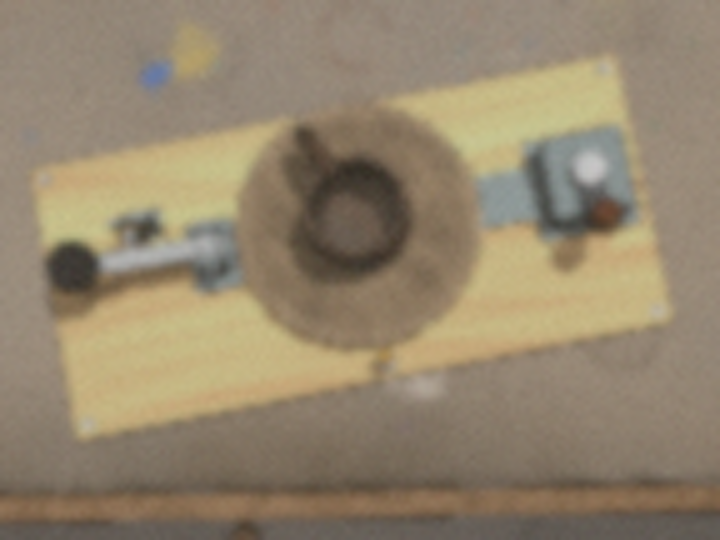

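View pics/s1.png

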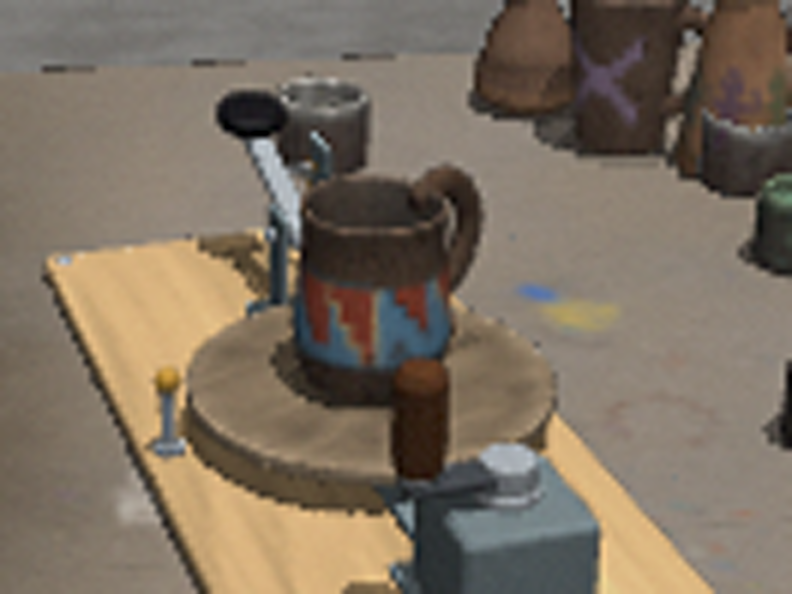

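The top crop shows board corners at (33,168), (618,55), (672,320) and (78,438). The hub is at (590,166), the knob at (606,211), the pad at (74,267) and the handle tip at about (303,130). The side crop shows the pin ball at (167,380), the hub top at (511,458), the knob top at (422,372) and the pad at (252,113). Next I fit the stand pose.

```bash
cat > fit.py <<'E'
from h import *
from scipy.optimize import least_squares
t=env.camera("top");s=env.camera("side")
T=lambda u,v:((u-2)/5+180,(v-2)/5+145)
S=lambda u,v:((u-2.5)/6+195,(v-2.5)/6+145)
a,b=117.5,255
obs=[(t,T(33,168),(a,b,14)),(t,T(618,55),(a,-b,14)),(t,T(672,320),(-a,-b,14)),(t,T(78,438),(-a,b,14)),
(t,T(590,166),(0,-190,96)),(t,T(606,211),(-45,-190,151)),(t,T(74,267),(0,233,116)),(t,T(355,217),(0,0,152)),
(s,S(167,380),(-115,0,57)),(s,S(511,458),(0,-190,96)),(s,S(422,372),(-45,-190,151)),(s,S(252,113),(0,233,116))]
def W(x,P):
    c,n=np.cos(x[2]),np.sin(x[2]);return np.array([x[0]+c*P[0]-n*P[1],x[1]+n*P[0]+c*P[1],P[2]])
f=lambda x:np.ravel([proj(c,W(x,P))[0]-uv for c,uv,P in obs])
r=least_squares(f,[510,30,.16],loss="soft_l1");x=r.x
print(x);print(f(x).reshape(-1,2).round(1))
for n,P in dict(hub=(0,-190,96),knob=(-45,-190,151),pad=(0,235,116),padlevel=(0,235,90)).items():print(n,W(x,P).round(1))
h=ray(t,T(303,130),115);d=h[:2]-x[:2];print("handle r",np.hypot(*d),"world ang",np.arctan2(d[1],d[0]),"stand ang",np.arctan2(d[1],d[0])-x[2])
st=env.get_state();q=st["ee_rot"];print(R.from_quat([q[1],q[2],q[3],q[0]]).as_matrix().round(3),st["tcp_pos"])
E
python3 fit.py
```

```text
[5.29312908e+02 1.89226567e+01 1.85594599e-01]
[[ 0.9 -2. ]
 [ 1.1 -3.7]
 [ 2.6 -3. ]
 [ 1.9 -1.8]
 [-0.5  0.6]
 [ 0.2  0.4]
 [-1.6  1.2]
 [-0.3 -2.1]
 [-0.6 -0. ]
 [-0.7 -0.5]
 [-0.4 -1.4]
 [-1.6 -1.6]]
hub [ 564.4 -167.8   96. ]
knob [ 520.1 -176.1  151. ]
pad [485.9 249.9 116. ]
padlevel [485.9 249.9  90. ]
handle r 78.96033352104432 world ang 0.5323102949704492 stand ang 0.3467156963952709
[[-0.949  0.316 -0.   ]
 [ 0.316  0.949 -0.001]
 [ 0.    -0.001 -1.   ]] [173.89923084 521.61376789 222.08550064]
```

```bash
sed -i 's/^obs=/obs=[(t,T(358,228),(0,0,42))]+/; s/return np.array(\[x\[0\]+c/P=(P[0]+(x[3] if P[2]==14 else 0),P[1],P[2]);return np.array([x[0]+c/; s/30,.16\]/30,.16,0]/' fit.py; python3 fit.py
```

```text
[ 5.31398648e+02  1.91327846e+01  1.77214173e-01 -1.23218890e+01]
[[-0.2 -0.8]
 [ 1.5 -0.2]
 [ 1.9 -0.9]
 [ 3.1 -0. ]
 [ 2.1  0.2]
 [-0.5  0.4]
 [ 0.1  0.3]
 [-1.7  0.2]
 [-0.4 -2.7]
 [-0.1 -0.2]
 [-0.5 -0.5]
 [-0.2 -1.5]
 [-0.5 -1.6]]
hub [ 564.9 -167.9   96. ]
knob [ 520.6 -175.8  151. ]
pad [490.  250.5 116. ]
padlevel [490.  250.5  90. ]
handle r 77.06153437754584 world ang 0.5436976993471532 stand ang 0.36648352587476063
[[-0.949  0.316 -0.   ]
 [ 0.316  0.949 -0.   ]
 [ 0.    -0.    -1.   ]] [173.92764693 521.71595483 222.32386423]
```

Request:
jog_arm(
  commands=[
    [[-0.275,-0.276,0],0,0.3],
    [[-0.275,-0.276,0],0,0.3],
    [[-0.275,-0.276,0],0,0.3],
    [[-0.275,-0.276,0],0,0.3],
    [[-0.275,-0.276,0],0,0.3],
    [[-0.275,-0.276,0],0,0.3],
    [[-0.275,-0.276,0],0,0.3],
    [[-0.275,-0.276,0],0,0.3],
    [[-0.275,-0.276,0],0,0.3],
    [[-0.275,-0.276,0],0,0.3],
    [[-0.275,-0.276,0],0,0.3],
    [[-0.275,-0.276,0],0,0.3],
  ],
  grip_force=12,
)

```text
t: 1.4
tcp_pos: [347.7, 172.7, 222.6]
ee_rot: [-0.0, 0.161, 0.987, 0.0]
ft_force: [-0.1, 0.3, 1.0]
opening: 60.8
grip_force: 0.0
```

Request:
jog_arm(
  commands=[
    [[-0.2745,-0.276,0],0,0.3],
    [[-0.2745,-0.276,0],0,0.3],
    [[-0.2745,-0.276,0],0,0.3],
    [[-0.2745,-0.276,0],0,0.3],
    [[-0.2745,-0.276,0],0,0.3],
    [[-0.2745,-0.276,0],0,0.3],
    [[-0.2745,-0.276,0],0,0.3],
    [[-0.2745,-0.276,0],0,0.3],
    [[-0.2745,-0.276,0],0,0.3],
    [[-0.2745,-0.276,0],0,0.3],
    [[-0.2745,-0.276,0],0,0.3],
    [[-0.2745,-0.276,0],0,0.3],
  ],
)

```text
t: 2.4
tcp_pos: [521.0, -174.0, 221.8]
ee_rot: [-0.001, 0.16, 0.987, 0.001]
ft_force: [0.1, 0.1, 0.2]
opening: 61.1
grip_force: 0.0
```

Request:
jog_arm(
  commands=[
    [[0,-0.001,0.025],0,0.3],
    [[0,-0.001,0.05],0,0.3],
    [[0,-0.001,0.05],0,0.3],
    [[0,-0.001,0.05],0,0.3],
    [[0,-0.001,0.05],0,0.3],
  ],
)

```text
t: 2.82
tcp_pos: [520.8, -175.2, 174.1]
ee_rot: [0.001, 0.159, 0.987, -0.0]
ft_force: [-0.2, -0.4, -0.2]
opening: 61.5
grip_force: 0.0
```

```bash
python3 - <<'E'
from h import *
t=env.camera("top");s=env.camera("side")
def cr(c,x0,y0,w,h,k):return cv2.resize(c["img"][y0:y0+h,x0:x0+w],(w*k,h*k),interpolation=cv2.INTER_CUBIC)
cv2.imwrite("pics/a.png",np.hstack([cr(t,270,140,64,90,6),cr(s,225,150,64,90,6)]))
p=env.get_state()["tcp_pos"];print(p)
for z in(152,151):print(proj(t,[p[0],p[1],z])-[270,140],proj(s,[p[0],p[1],z])-[225,150])
E
```

```text
[ 521.2978294  -176.08229478  174.9001291 ]
[[30.97100091 46.87990535]] [[39.99292944 54.82698199]]
[[30.94429264 46.91820929]] [[39.98179285 55.15741153]]
```

View pics/a.png

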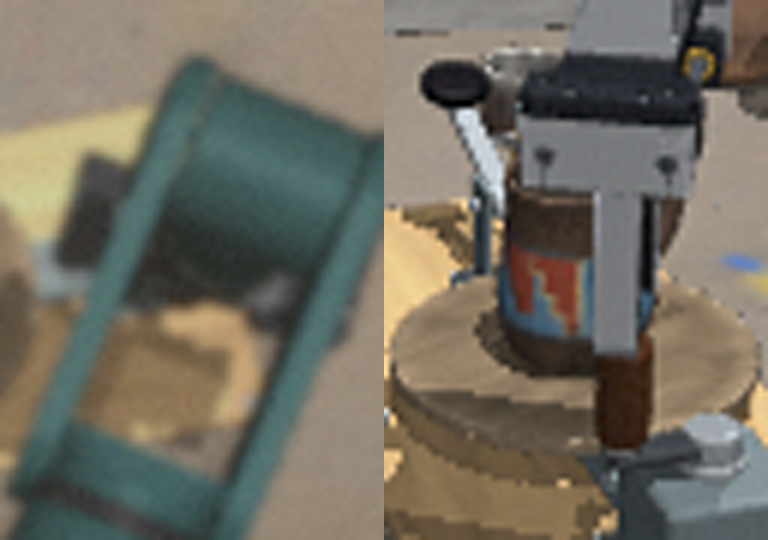

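The side crop shows the knob at about column 625 and the projected TCP at 624, so the two are aligned. I'll descend and grip.

Request:
jog_arm(
  commands=[
    [[0,0,0.025],0,0.3],
    [[0,0,0.049],0,0.3],
    [[0,0,0.049],0,0.3],
    [[0,0,0.049],0,0.0],
    [[0,0,0.049],0,-0.3],
    [[0,0,0.049],0,-0.6],
    [[0,0,0.049],0,-0.6],
    [[0,0,0.049],0,-0.6],
    [[0,0,0.049],0,-0.6],
    [[0,0,0.049],0,-0.6],
  ],
)

```text
t: 3.75
tcp_pos: [520.9, -176.8, 124.5]
ee_rot: [0.001, 0.16, 0.987, -0.0]
ft_force: [-0.3, 0.1, 3.2]
opening: 25.4
grip_force: 12.0
```

```bash
cat > arc.py <<'E'
import sys,numpy as np
# commanded start (tcp), hub, angle range, rows -> tool-frame rows rounded to 0.5mm
def arc(p,hub,a0,a1,n,r=45,yaw=.177,op=-0.6):
    M=np.array([[-.9487,.3163],[.3163,.9487]])
    for a in np.linspace(a0,a1,n+1)[1:]:
        th=yaw+np.pi+a;w=np.array(hub)+r*np.array([np.cos(th),np.sin(th)])-p
        print([[*(np.round(M.T@w*2)/2/1000),0],0,op],end=",")
    print(w+p)
exec(sys.argv[1])
E
python3 arc.py "arc((521,-176),(564.9,-167.9),0,np.pi/2,8)"
```

```text
[[np.float64(-0.0045), np.float64(-0.0075), 0], 0, -0.6],[[np.float64(-0.011), np.float64(-0.0135), 0], 0, -0.6],[[np.float64(-0.018), np.float64(-0.0185), 0], 0, -0.6],[[np.float64(-0.0265), np.float64(-0.0215), 0], 0, -0.6],[[np.float64(-0.035), np.float64(-0.023), 0], 0, -0.6],[[np.float64(-0.044), np.float64(-0.023), 0], 0, -0.6],[[np.float64(-0.0525), np.float64(-0.0215), 0], 0, -0.6],[[np.float64(-0.0605), np.float64(-0.018), 0], 0, -0.6],[ 572.82347585 -212.1969359 ]
```

Request:
jog_arm(
  commands=[
    [[-0.0045,-0.0075,0],0,-0.6],
    [[-0.011,-0.0135,0],0,-0.6],
    [[-0.018,-0.0185,0],0,-0.6],
    [[-0.0265,-0.0215,0],0,-0.6],
    [[-0.035,-0.023,0],0,-0.6],
    [[-0.044,-0.023,0],0,-0.6],
    [[-0.0525,-0.0215,0],0,-0.6],
    [[-0.0605,-0.018,0],0,-0.6],
    [[-0.0605,-0.018,0],0,-0.6],
  ],
)

```text
t: 4.5
tcp_pos: [574.1, -213.1, 124.4]
ee_rot: [0.001, 0.16, 0.987, 0.0]
ft_force: [0.2, 4.0, 6.3]
opening: 25.3
grip_force: 12.0
```

```bash
sed -i 's/\[\[\*(np.round(M.T@w\*2)\/2\/1000),0\]/[[*(np.round(M.T@w*2)\/2\/1000).tolist(),0]/' arc.py; python3 - <<'E'
from bench import env
s=env.get_state();print(s["tcp_pos"],s["ft_force"],s["opening"])
E
python3 arc.py "arc((572.8,-212.2),(564.9,-167.9),np.pi/2,1.5*np.pi,12)"
```

```text
[ 574.07654471 -213.07634508  124.37979474] [0.18594549 3.99202385 6.31764782] 25.289689533805287
[[-0.0095, 0.007, 0], 0, -0.6],[[-0.017, 0.016, 0], 0, -0.6],[[-0.0215, 0.027, 0], 0, -0.6],[[-0.0235, 0.0385, 0], 0, -0.6],[[-0.022, 0.05, 0], 0, -0.6],[[-0.018, 0.061, 0], 0, -0.6],[[-0.011, 0.0705, 0], 0, -0.6],[[-0.002, 0.078, 0], 0, -0.6],[[0.009, 0.0825, 0], 0, -0.6],[[0.0205, 0.0845, 0], 0, -0.6],[[0.032, 0.0835, 0], 0, -0.6],[[0.043, 0.079, 0], 0, -0.6],[ 556.97652415 -123.6030641 ]
```

Request:
jog_arm(
  commands=[
    [[-0.0095,0.007,0],0,-0.6],
    [[-0.017,0.016,0],0,-0.6],
    [[-0.0215,0.027,0],0,-0.6],
    [[-0.0235,0.0385,0],0,-0.6],
    [[-0.022,0.05,0],0,-0.6],
    [[-0.018,0.061,0],0,-0.6],
    [[-0.011,0.0705,0],0,-0.6],
    [[-0.002,0.078,0],0,-0.6],
    [[0.009,0.0825,0],0,-0.6],
    [[0.0205,0.0845,0],0,-0.6],
    [[0.032,0.0835,0],0,-0.6],
    [[0.043,0.079,0],0,-0.6],
  ],
)

```text
t: 5.5
tcp_pos: [557.3, -124.4, 124.4]
ee_rot: [0.002, 0.16, 0.987, -0.0]
ft_force: [0.6, 1.1, 4.7]
opening: 25.2
grip_force: 12.0
```

```bash
python3 arc.py "arc((557,-123.6),(564.9,-167.4),-.5*np.pi,.5*np.pi,12);arc((572.8,-211.7),(564.9,-167.4),np.pi/2,4.8,12)"
```

```text
[[0.0095, -0.0065, 0], 0, -0.6],[[0.017, -0.0155, 0], 0, -0.6],[[0.022, -0.0265, 0], 0, -0.6],[[0.0235, -0.038, 0], 0, -0.6],[[0.0225, -0.0495, 0], 0, -0.6],[[0.018, -0.0605, 0], 0, -0.6],[[0.0115, -0.07, 0], 0, -0.6],[[0.002, -0.0775, 0], 0, -0.6],[[-0.0085, -0.082, 0], 0, -0.6],[[-0.02, -0.084, 0], 0, -0.6],[[-0.032, -0.083, 0], 0, -0.6],[[-0.043, -0.0785, 0], 0, -0.6],[ 572.82347585 -211.6969359 ]
[[-0.01, 0.007, 0], 0, -0.6],[[-0.017, 0.0165, 0], 0, -0.6],[[-0.022, 0.028, 0], 0, -0.6],[[-0.0235, 0.0395, 0], 0, -0.6],[[-0.022, 0.0515, 0], 0, -0.6],[[-0.017, 0.063, 0], 0, -0.6],[[-0.0095, 0.072, 0], 0, -0.6],[[0.0005, 0.079, 0], 0, -0.6],[[0.0115, 0.0835, 0], 0, -0.6],[[0.0235, 0.0845, 0], 0, -0.6],[[0.0355, 0.0825, 0], 0, -0.6],[[0.0465, 0.077, 0], 0, -0.6],[ 553.13097692 -123.96625626]
```

Request:
jog_arm(
  commands=[
    [[0.0095,-0.0065,0],0,-0.6],
    [[0.017,-0.0155,0],0,-0.6],
    [[0.022,-0.0265,0],0,-0.6],
    [[0.0235,-0.038,0],0,-0.6],
    [[0.0225,-0.0495,0],0,-0.6],
    [[0.018,-0.0605,0],0,-0.6],
    [[0.0115,-0.07,0],0,-0.6],
    [[0.002,-0.0775,0],0,-0.6],
    [[-0.0085,-0.082,0],0,-0.6],
    [[-0.02,-0.084,0],0,-0.6],
    [[-0.032,-0.083,0],0,-0.6],
    [[-0.043,-0.0785,0],0,-0.6],
  ],
)

```text
t: 6.5
tcp_pos: [571.8, -213.5, 124.3]
ee_rot: [-0.001, 0.161, 0.987, 0.0]
ft_force: [-2.1, 3.0, 9.7]
opening: 25.5
grip_force: 12.0
```

Request:
jog_arm(
  commands=[
    [[-0.01,0.007,0],0,-0.6],
    [[-0.017,0.0165,0],0,-0.6],
    [[-0.022,0.028,0],0,-0.6],
    [[-0.0235,0.0395,0],0,-0.6],
    [[-0.022,0.0515,0],0,-0.6],
    [[-0.017,0.063,0],0,-0.6],
    [[-0.0095,0.072,0],0,-0.6],
    [[0.0005,0.079,0],0,-0.6],
    [[0.0115,0.0835,0],0,-0.6],
    [[0.0235,0.0845,0],0,-0.6],
    [[0.0355,0.0825,0],0,-0.6],
    [[0.0465,0.077,0],0,-0.6],
  ],
)

```text
t: 7.5
tcp_pos: [552.8, -125.4, 124.4]
ee_rot: [0.001, 0.16, 0.987, -0.0]
ft_force: [1.3, -1.5, 7.3]
opening: 25.5
grip_force: 12.0
```

```bash
python3 - <<'E'
from h import *
t=env.camera("top");s=env.camera("side");print(env.get_state()["ft_force"],env.get_state()["tcp_pos"])
def cr(c,x0,y0,w,h,k):return cv2.resize(c["img"][y0:y0+h,x0:x0+w],(w*k,h*k),interpolation=cv2.INTER_CUBIC)
cv2.imwrite("pics/b.png",np.hstack([cr(t,220,155,80,80,5),cr(s,215,155,80,80,5)]))
E
```

```text
[-1.57491756  0.8993739   8.42116614] [ 550.98873953 -126.0954525   124.35997029]
```

View pics/b.png

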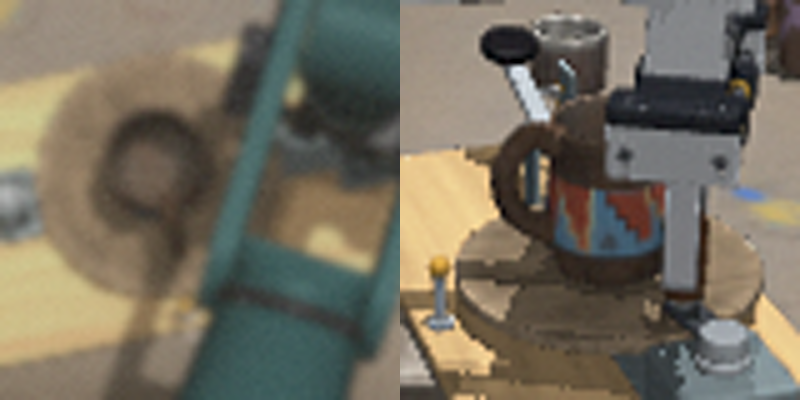

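The handle now points roughly toward the pin, with the pin ball at (185,305) in the top crop. I'll release and back off to measure it.

Request:
jog_arm(
  commands=[
    [[0,0,0],0,-0.1],
    [[0,0,0],0,0.1],
    [[0,0,0],0,0.1],
    [[0,0,-0.03],0,0.1],
    [[0,0,-0.065],0,0.1],
    [[0,0,-0.1],0,0.1],
    [[0,-0.04,-0.1],0,0.1],
    [[0,-0.08,-0.1],0,0.1],
    [[0,-0.12,-0.1],0,0.1],
    [[0,-0.16,-0.1],0,0.1],
    [[0,-0.16,-0.1],0,0.1],
  ],
)

```text
t: 8.52
tcp_pos: [498.7, -282.7, 221.5]
ee_rot: [-0.002, 0.164, 0.986, -0.001]
ft_force: [0.2, 0.9, -1.1]
opening: 51.7
grip_force: 0.0
```

```bash
python3 - <<'E'
from h import *
t=env.camera("top");s=env.camera("side");print(env.get_state()["ft_force"],env.get_state()["tcp_pos"])
def cr(c,x0,y0,w,h,k):return cv2.resize(c["img"][y0:y0+h,x0:x0+w],(w*k,h*k),interpolation=cv2.INTER_CUBIC)
cv2.imwrite("pics/c.png",np.hstack([cr(t,215,155,80,90,5),cr(s,215,155,80,90,5)]))
# predictions for given jug angles relative to stand
x=(531.4,19.1,.177)
for e in(-.3,-.2,-.1,0,.1,.2,.3):
    th=x[2]+np.pi+e;P=[x[0]+77*np.cos(th),x[1]+77*np.sin(th),115];Q=[x[0]+82*np.cos(th),x[1]+82*np.sin(th),115]
    print(e,((proj(t,Q)[0]-[215,155])*5+2).round(),((proj(s,Q)[0]-[215,155])*5+2).round()+[400,0])
P=[x[0],x[1],152];print(((proj(t,P)[0]-[215,155])*5+2).round(),((proj(s,P)[0]-[215,155])*5+2).round()+[400,0])
E
```

```text
[1.24050238 0.46735794 0.23024697] [ 500.79137732 -277.73984062  221.79635396]
-0.3 [168. 263.] [483. 161.]
-0.2 [179. 264.] [483. 166.]
-0.1 [189. 264.] [485. 172.]
0 [200. 262.] [488. 177.]
0.1 [210. 259.] [492. 182.]
0.2 [219. 256.] [497. 187.]
0.3 [229. 251.] [504. 192.]
[178. 154.] [611. 108.]
```

View pics/c.png

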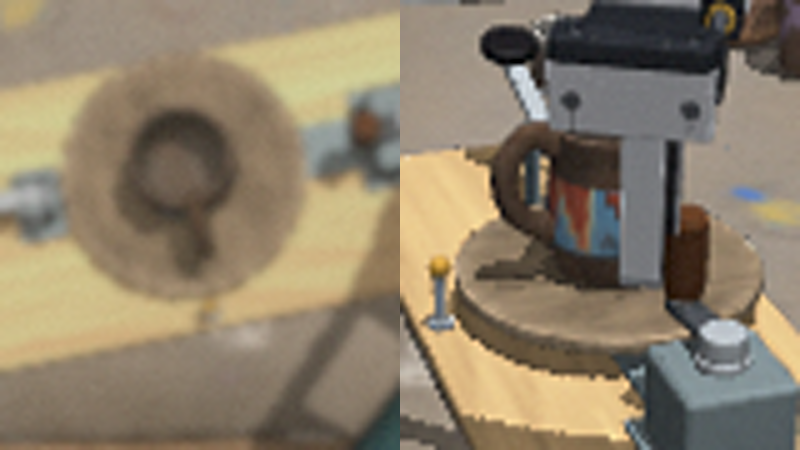

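```bash
python3 - <<'E'
from h import *
t=env.camera("top");im=t["img"][165:220,225:280]
im=cv2.convertScaleAbs(im,alpha=1.6,beta=-30)
o=cv2.resize(im,(550,550),interpolation=cv2.INTER_CUBIC)
x=(531.4,19.1,.177)
for e,col in((-.2,(255,0,0)),(0,(0,255,0)),(.2,(0,0,255))):
    th=x[2]+np.pi+e
    for z in (115,):
        for r in(82,):
            u=(proj(t,[x[0]+r*np.cos(th),x[1]+r*np.sin(th),z])[0]-[225,165])*10+5;cv2.circle(o,tuple(int(v) for v in u),4,col,-1)
cv2.imwrite("pics/d.png",o)
E
```

```text
(no output)
```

View pics/d.png

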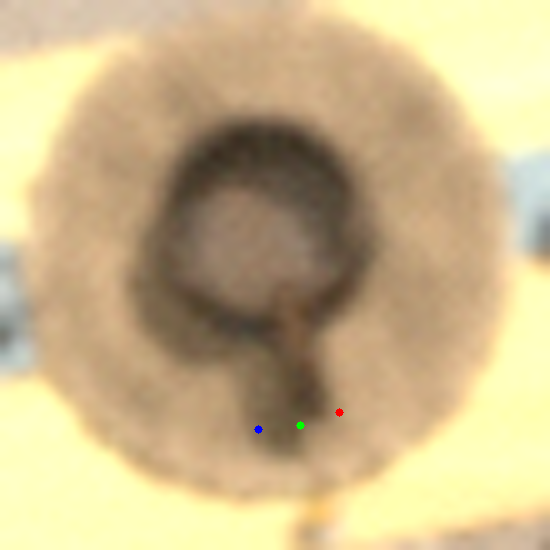

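The handle tip is at about (310,405) and the pin at (318,508), so the handle is about 0.06 rad off the pin direction, within tolerance. Next is the brake pad.

Request:
jog_arm(
  commands=[
    [[0.02,0.025,0],0,0],
    [[0.04,0.06,0],0,-0.5],
    [[0.09,0.249,0],0,-1],
    [[0.09,0.249,0],0,-1],
    [[0.09,0.249,0],0,-1],
    [[0.09,0.249,0],0,-1],
    [[0.09,0.249,0],0,-1],
    [[0.09,0.249,0],0,-1],
    [[0.09,0.249,0],0,-1],
    [[0.09,0.249,0],0,-1],
  ],
)

```text
t: 9.5
tcp_pos: [495.0, -11.0, 223.2]
ee_rot: [-0.0, 0.159, 0.987, -0.0]
ft_force: [-0.9, -0.4, 0.5]
opening: 0.3
grip_force: 0.0
```

Request:
jog_arm(
  commands=[
    [[0.087,0.248,0],0,-1],
    [[0.087,0.248,0],0,-1],
    [[0.087,0.248,0],0,-1],
    [[0.087,0.248,0],0,-1],
    [[0.087,0.248,0],0,-1],
    [[0.087,0.248,0],0,-1],
    [[0.087,0.248,0],0,-1],
    [[0.087,0.248,0],0,-1],
    [[0.087,0.248,0],0,-1],
    [[0.087,0.248,0],0,-1],
  ],
)

```text
t: 10.33
tcp_pos: [491.7, 249.1, 223.3]
ee_rot: [0.0, 0.161, 0.987, -0.001]
ft_force: [0.2, -0.0, -1.1]
opening: 1.1
grip_force: 0.0
```

Request:
jog_arm(
  commands=[
    [[0,0,0.03],0,-1],
    [[0,0,0.06],0,-1],
    [[0,0,0.078],0,-1],
    [[0,0,0.084],0,-1],
    [[0,0,0.09],0,-1],
    [[0,0,0.095],0,-1],
    [[0,0,0.1],0,-1],
    [[0,0,0.105],0,-1],
    [[0,0,0.11],0,-1],
    [[0,0,0.11],0,-1],
    [[0,0,0.11],0,-1],
  ],
)

```text
t: 11.25
tcp_pos: [492.3, 252.2, 115.1]
ee_rot: [0.002, 0.16, 0.987, 0.002]
ft_force: [-0.4, 2.3, 5.5]
opening: 0.3
grip_force: 2.6
```

```bash
python3 - <<'E'
from h import *
t=env.camera("top");s=env.camera("side");q=env.get_state();print(q["ft_force"],q["tcp_pos"])
def cr(c,x0,y0,w,h,k):return cv2.resize(c["img"][y0:y0+h,x0:x0+w],(w*k,h*k),interpolation=cv2.INTER_CUBIC)
cv2.imwrite("pics/e.png",np.hstack([cr(t,180,160,50,60,8),cr(s,225,135,50,60,8)]))
E
```

```text
[-0.64899563  2.51777184  5.50392857] [492.24568866 252.21971781 115.31076648]
```

View pics/e.png

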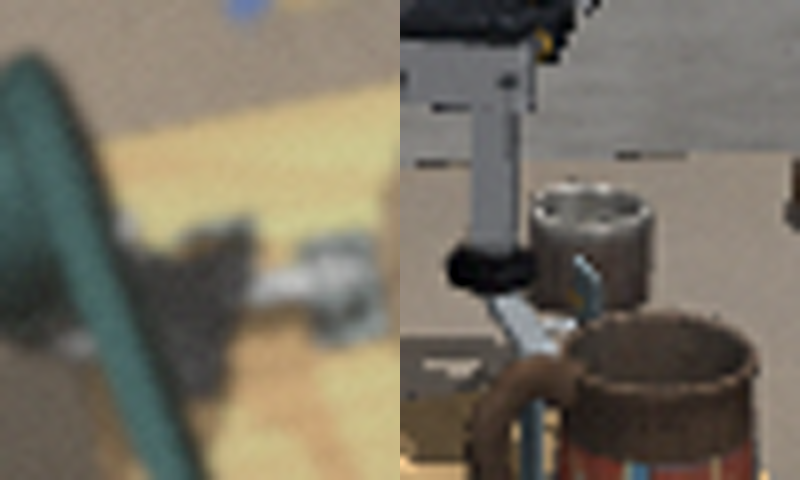

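The fingers sit centred on the pad (pad at about (492,265) in the side half). Force and height both put the lever at about 0.17 rad, so 8 mm more is needed.

Request:
jog_arm(
  commands=[
    [[0,0,0.004],0,-1],
    [[0,0,0.008],0,-1],
    [[0,0,0.008],0,-1],
    [[0,0,0.008],0,-1],
    [[0,0,0.008],0,-1],
    [[0,0,0.008],0,-1],
    [[0,0,0.008],0,-1],
    [[0,0,0.008],0,-1],
  ],
)

```text
t: 12.02
tcp_pos: [492.3, 253.0, 107.9]
ee_rot: [0.002, 0.16, 0.987, 0.002]
ft_force: [-1.6, 3.0, 6.8]
opening: 0.6
grip_force: 3.3
```

```bash
python3 - <<'E'
from h import *
t=env.camera("top");s=env.camera("side");q=env.get_state();print(q["ft_force"],q["tcp_pos"])
def cr(c,x0,y0,w,h,k):return cv2.resize(c["img"][y0:y0+h,x0:x0+w],(w*k,h*k),interpolation=cv2.INTER_CUBIC)
cv2.imwrite("pics/f.png",np.hstack([cr(t,215,155,60,75,6),cr(s,225,150,60,75,6)]))
E
```

```text
[-1.21152463  3.1478132   6.50148991] [492.30315728 253.00849315 107.8866762 ]
```

View pics/f.png

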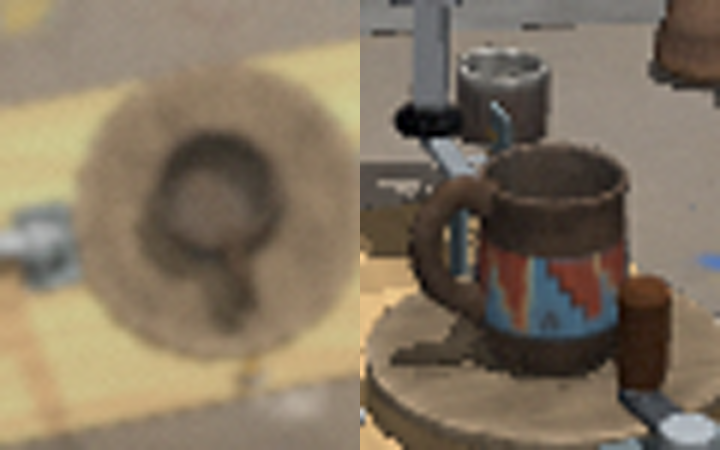

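The jug handle is unchanged and points at the pin. Pad height is about 91 mm and force about 6.7 N, so the lever is near 0.24 rad. Handing in.

```bash
python3 -c "
from bench import env
print(env.job_done())"
```

```text
the job is handed in; nothing more can be done
None
```

I wound the crank until the jug's handle pointed at the index pin (about 0.06 rad off by camera), then pressed the brake lever to about level with the middle mark (about 0.24 rad, 6.5 N) and handed in while still holding it there; no verdict came back.

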